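Hold the ring gauge's sprung jaw open for the waiting ring

ROBOT

A 6-joint arm with a two-finger parallel gripper is mounted at the origin on the work surface. World frame = base frame: x ahead of the robot, y to its left, z up, the work surface at z = 0. Lengths are in m, angles in degrees, forces in N, time in s.
With the tool pointing down it reaches from about 0.4 to 0.825 m from the base axis. Payload 7 kg.
Tool frame: the origin (TCP) lies midway between the tips of the shut fingers; the grasp point (between the pads) lies r.hold_point_z behind it (r.hold_point_z is the distance from the TCP to the grasp point, in m); z points along the fingers, x is the direction in which the jaws open and shut, and the axes are right-handed (so a half turn about z gives the same grasp; the last joint's range is limited). The gripper opens to 88 mm and grips with 3 to 60 N. Pads are 19 mm wide; open, the fingers measure 130 mm over their backs; the gripper's body (78 mm by 193 mm) begins 47 mm behind the grasp point.
Start: joints at [-51.732, 20.546, 0.682, 0, -70.136, -16.507], TCP at [0.25, -0.627, 0.191] pointing down, gripper open.
Joint ranges: [-176.03, 176.03], [-82.01, 121.73], [-58.28, 71.71], [-173.87, 95.51], [-174.79, -0.11], [-173.66, 173.66]. Speed limits (degrees/s): [136.94, 136.94, 172.46, 180, 180, 180].

INTERFACE

Orientations are given as [roll, pitch, yaw] about the fixed x, y, z axes, in that order (R = Rz(yaw) Ry(pitch) Rx(roll)).
In Python, from plant import get_state, viewer, close_job, r gives the robot as it stands.
- The arm moves only by the tool apply_moves, never from a script. Its argument "plan" is a list of rows, each a list of 3 entries, a list of its own where there are three numbers: the closure in counts, from 0 (fully open) to 255 (shut), then the shift along the tool's x, y, z in units of 50 mm (1.0 is 50 mm), then the turn about the tool's z in units of 6 degrees (1.0 is 6 degrees). A call has 1 to 12 rows; each row shifts and turns the commanded pose from where the row before left it, along the tool's axes as they then stand; what a row does not reach is not made up. A row lasts 1/8 s, in which the tool goes at most 62.5 mm and 10.7 degrees, less where a joint would pass 70% of its speed; a pose out of reach is approached as far as the arm can. A call is refused whole if a number of a shift passes 1 or a number of a turn 1, either way. A call with a gripper value outside its range is refused whole. The fingers move at their own pace and stop on an object; "squeeze" is the grip in N (left out, the last holds). Time passes only in rows, so rows that do not move let the fingers close. It gives the time, the measured TCP pose, the force and the opening at its end, in the units of the state.
- get_state(): the state, without advancing time (a new reading comes with each control period).
- viewer.capture(name): name is "scene" or "top" or "wrist"; returns a dict with "frame" (400x640x3 uint8, blue, green, red), "K" (3x3 intrinsics, pixels), "D" ([k1, k2, p1, p2, k3] as OpenCV has them; the pictures are not rectified), "R" (3x3) and "t" (3): a world point X has camera coordinates R X + t; the wrist camera has in their place "mount" (4x4, takes a point from camera to tool coordinates, whose origin is the TCP and whose axes are the tool frame's). Camera axes: x right, y down, z forward; pixel columns grow to the right and rows downward; lengths in m; the calibration is good to about 2 mm. A picture is of the moment at which its call begins: read the wrist's pose just before it. There is no depth.
- close_job(): hands the job in, once; it reports no verdict.
The state is a dict: "time_s": time; "joints": joint angles; "qd": joint speeds; "joint_torque": joint torques, N m; "tcp_pos": TCP position; "eef_rot": TCP orientation; "contact_force": force on the tool from outside, world axes, zero at the start; "moment": the same for the moment, N m; "gripper_width": finger opening in m.
Only numpy, scipy, OpenCV 4.12 (cv2) and the standard library are available. Lean on these libraries where they do the work, as an engineer would, in place of code of your own. Each camera call takes 0.05 s, during which the arm holds its last target.

TASK

The master ring lying on the square cork pad is the next to be measured in the bench gauge. Pull the gauge's spring-closed jaw out by its bar until the pointer stands on the mark for that ring (short line for the small ring, middle line for the medium one, long line for the large one), and finish still holding it there with the gripper so that a colleague can set the ring in. Leave the rings and the other things on the bench where they are.

Things in the scene. Friction and masses are not known exactly. Their poses are not given: they have to be found in the camera images.
- gauge: fixed bench gauge for rings: grey base 310 x 130 mm (from 140 mm in its +x to 170 mm in its -x) with a steel guide way, a dark fixed anvil block at its +x end (top 60 mm above the bench) and, on its +y side, a flat scale strip with three black mark lines. Origin: on the bench under the pull bar when the jaw is closed; z up; the jaw slides out along the gauge's own -x, roughly towards the robot.
- jaw (a joint): travel of the spring-closed jaw along the gauge's -x, in m: 0 = closed against the anvil, 0.110 = end stop. 0.050 puts the pointer on the short mark, 0.070 on the middle mark, 0.090 on the long mark. A spring pulls it shut: about 5 N at 0, 9 N at 0.050, 12 N at 0.090; it shuts when let go.
- pull_bar (a point): centre of the jaw's pull bar, moving with it: a level round bar 12 mm thick, 70 mm long along the gauge's y, 92 mm above the bench, on two upright 8 mm posts 54 mm apart. 50 mm free below its centre (slide top 42 mm above the bench). In the gauge's x it stands free: 80 mm to the jaw block on the anvil side (top 61 mm above the bench), nothing on the other side
- pointer (a point): tip line of the thin pointer on the jaw, over the scale strip, 31 mm above the bench; moves with the jaw. At the start it is 70 mm to the gauge's +x and 50 mm to its +y from the pull bar.
- mark_short (a point): point above the short mark (10 mm long line, 3 mm wide, across the scale strip), 50 mm from the closed pointer towards the gauge's -x, where the pointer must stand for the small ring
- mark_middle (a point): point above the middle mark (18 mm long line, 3 mm wide, across the scale strip), 70 mm from the closed pointer towards the gauge's -x, where the pointer must stand for the medium ring
- mark_long (a point): point above the long mark (26 mm long line, 3 mm wide, across the scale strip), 90 mm from the closed pointer towards the gauge's -x, where the pointer must stand for the large ring
- ring_small: loose polished steel master ring, outer diameter 45 mm, hole 25 mm, 20 mm high, lying flat; origin at the centre of its underside. It lies either on the cork pad or on the fir board
- ring_medium: loose polished steel master ring, outer diameter 65 mm, hole 40 mm, 20 mm high, lying flat; origin at the centre of its underside. It lies either on the cork pad or on the fir board
- ring_large: loose polished steel master ring, outer diameter 85 mm, hole 55 mm, 20 mm high, lying flat; origin at the centre of its underside. It lies either on the cork pad or on the fir board
- pad: fixed square cork pad 120 x 120 x 8 mm on the bench beside the gauge (left or right); exactly one ring, the next to be measured, lies on it. Origin: centre of its underside
- board: fixed fir storage board 230 x 110 x 8 mm on the gauge's other side; the two other rings lie on it. Origin: centre of its underside
- sine_bar: bystander: loose black sine bar 125 x 25 x 30 mm on two rollers, beyond the gauge; origin at the centre of its underside
- stopwatch: bystander: loose round nickel stopwatch lying flat, 54 mm across, 15 mm thick; origin at the centre of its underside
- template: bystander: loose brass roll contour template standing in a fir foot 50 x 130 mm, 105 mm high; origin at the centre of its underside

How it is judged:
By the outcome, as a careful person would: the job done as asked, in the order asked, and still so for the second after the job is handed in, while the arm keeps its last pose, push and grip.
It also fails if it takes over 30 s, if anything falls off the work surface, if the arm or the gripper's body presses on something with over 40 N, if the wrist force passes 120 N, or if a joint passes its speed limit or range.

## Working session

There is one attempt and no reset: what is moved stays moved. The work goes in short steps, Python scripts to look and compute and a tool call to move; the robot and the scene stay as the last step left them, time stands still between calls to the robot, and variables do not carry over. Pictures are saved under pics/ and viewed, and the job is handed in when it is done.

Besides the shell and the picture viewer there is one more tool, called after "Request:" as a command line: name --argument value ..., lists and objects as JSON in quotes. apply_moves: Moves the arm, as the interface text tells. Its arguments: {"type":"object","properties":{"plan":{"type":"array","items":{"type":"array"}},"squeeze":{"type":"number"}},"required":["plan"]}

```bash
ls; mkdir -p pics; python3 - <<'E'
from plant import get_state, viewer, r
import cv2
print(get_state(), r.hold_point_z)
for n in ("scene","top","wrist"):
    d=viewer.capture(n); cv2.imwrite(f"pics/{n}0.png",d["frame"])
    print(n,d["K"],d["D"],d.get("R"),d.get("t"),d.get("mount"))
E
```

```text
pics
{'time_s': 0.0, 'joints': array([-5.17308324e+01,  2.05904368e+01,  6.33931573e-01, -1.91816258e-02,
       -7.01357830e+01, -1.65064652e+01]), 'qd': array([ 0.02387666,  0.01699978,  0.01899483, -0.03275747, -0.07507434,
       -0.03858621]), 'joint_torque': array([ 1.01260839e-04, -5.82712483e+01,  2.93061340e+01,  6.99703708e+00,
        7.14753172e-03, -1.45459826e-04]), 'tcp_pos': array([ 0.25002348, -0.62640092,  0.18983815]), 'eef_rot': array([-1.79991065e+02, -9.36085048e-02,  1.11756163e+02]), 'contact_force': array([0.06748592, 0.49911174, 0.51713188]), 'moment': array([-0.02098366, -0.01680117, -0.03188491]), 'gripper_width': 0.08728350451738716} 0.0188
scene [[503.32542679   0.         316.68064378]
 [  0.         503.32542679 207.18007055]
 [  0.           0.           1.        ]] [0.04282616 0.         0.         0.         0.        ] [[-0.43094644  0.9023591  -0.00576404]
 [ 0.55888694  0.26188594 -0.78680439]
 [-0.70847057 -0.342292   -0.61717553]] [ 0.24503457 -0.25849696  1.6027868 ] None
top [[365.45544052   0.         325.04408875]
 [  0.         365.45544052 194.56352669]
 [  0.           0.           1.        ]] [0.00295597 0.         0.         0.         0.        ] [[ 7.32167490e-04 -9.99999729e-01 -8.02949102e-05]
 [-9.88242769e-01 -7.11283034e-04 -1.52891216e-01]
 [ 1.52891117e-01  1.91292842e-04 -9.88243022e-01]] [-0.00386415  0.60494821  1.07876078] None
wrist [[301.96924961   0.         321.27547298]
 [  0.         301.96924961 196.43300328]
 [  0.           0.           1.        ]] [-0.04339365  0.          0.          0.          0.        ] None None [[ 9.99999381e-01 -8.08616997e-04  7.64679317e-04 -1.29453096e-03]
 [ 5.65397696e-04  9.60938462e-01  2.76761543e-01 -7.50828059e-02]
 [-9.58603856e-04 -2.76760940e-01  9.60938324e-01 -1.94519724e-01]
 [ 0.00000000e+00  0.00000000e+00  0.00000000e+00  1.00000000e+00]]
```

View pics/scene0.png

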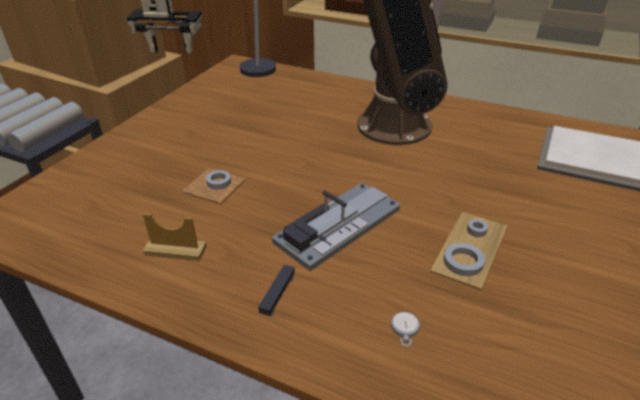

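View pics/top0.png

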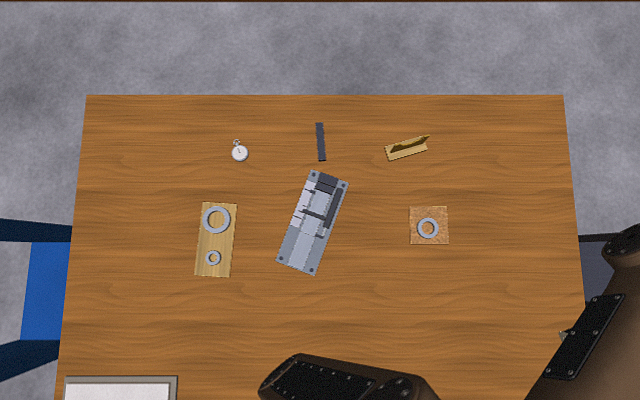

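The scene view shows the pad at (215,185) with one ring on it, and the board at (470,250) with a small and a large ring. The top view shows the gauge at about (312,222). Next I'll zoom in to measure.

```bash
python3 - <<'E'
import cv2
a=cv2.imread('pics/top0.png')[160:285,260:365]; cv2.imwrite('pics/topz.png',cv2.resize(a,None,fx=4.7,fy=4.7,interpolation=cv2.INTER_CUBIC))
a=cv2.imread('pics/scene0.png')[175:275,265:410]; cv2.imwrite('pics/scz.png',cv2.resize(a,None,fx=5.5,fy=5.5,interpolation=cv2.INTER_CUBIC))
E
```

```text
(no output)
```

View pics/topz.png

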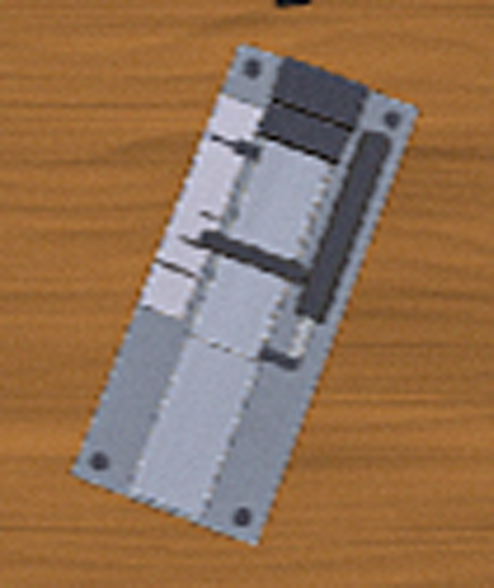

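View pics/scz.png

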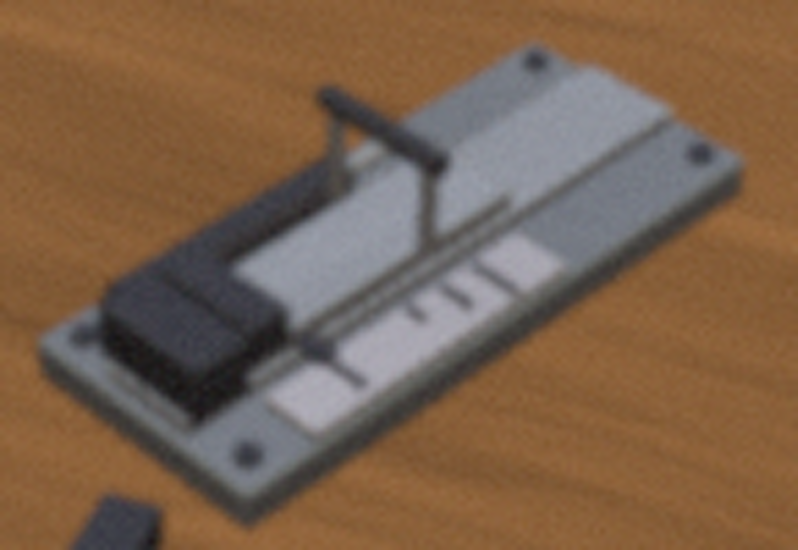

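```bash
cat > h.py <<'E'
import numpy as np, cv2
from plant import get_state, viewer, r
from scipy.spatial.transform import Rotation as Ro
def cam(n):
    if n=="wrist":
        s=get_state(); d=viewer.capture(n)
        T=np.eye(4); T[:3,:3]=Ro.from_euler('xyz',s['eef_rot'],degrees=True).as_matrix(); T[:3,3]=s['tcp_pos']
        M=np.linalg.inv(T@d['mount']); d['R']=M[:3,:3]; d['t']=M[:3,3]
    else: d=viewer.capture(n)
    return d
def ray(d,p):
    u=cv2.undistortPoints(np.array(p,float).reshape(-1,1,2),d['K'],np.array(d['D'])).reshape(-1,2)
    v=np.c_[u,np.ones(len(u))]@d['R']; c=-d['R'].T@d['t']; return c,v
def plane(d,p,z):
    c,v=ray(d,p); return c+v*((z-c[2])/v[:,2])[:,None]
def proj(d,X):
    return cv2.projectPoints(np.array(X,float).reshape(-1,3),cv2.Rodrigues(d['R'])[0],np.array(d['t'],float),d['K'],np.array(d['D']))[0].reshape(-1,2)
def tri(d1,p1,d2,p2):
    c1,v1=ray(d1,[p1]);c2,v2=ray(d2,[p2]);v1=v1[0];v2=v2[0]
    s=np.linalg.lstsq(np.c_[v1,-v2],c2-c1,rcond=None)[0]
    a=c1+v1*s[0];b=c2+v2*s[1]; return (a+b)/2,np.linalg.norm(a-b)
E
python3 - <<'E'
from h import *
T=cam('top');S=cam('scene')
zt=lambda p:(np.array(p)+.5)/4.7+[260,160]-.5
zs=lambda p:(np.array(p)+.5)/5.5+[265,175]-.5
B=[(238,45),(418,105),(258,543),(72,472)]
for z in(.015,.02,.025):
    P=plane(T,zt(B),z); print(z,P.round(4)[:,:2].tolist(),[np.linalg.norm(P[i]-P[(i+1)%4]).round(4) for i in range(4)])
# bar ends scene at z=.092
P=plane(S,zs([(325,93),(440,165)]),.092);print('bar scene',P,np.linalg.norm(P[0]-P[1]))
P2=plane(T,zt([(200,238),(312,275)]),.092);print('bar top',P2)
print(tri(S,zs((440,165)),T,zt((202,238))))
# rings: mask grey
f=T['frame'];hsv=cv2.cvtColor(f,cv2.COLOR_BGR2HSV)
m=(hsv[...,1]<70).astype(np.uint8)*255
for (x0,x1,y0,y1) in((400,460,195,255),(190,245,195,245),(190,245,240,285)):
    k=np.zeros_like(m);k[y0:y1,x0:x1]=m[y0:y1,x0:x1]
    c=max(cv2.findContours(k,cv2.RETR_EXTERNAL,cv2.CHAIN_APPROX_NONE)[0],key=cv2.contourArea)
    (cx,cy),(a,b),_=cv2.fitEllipse(c); 
    q=plane(T,[(cx,cy),(cx-(a+b)/4-.5,cy),(cx+(a+b)/4+.5,cy)],.024);print('ring',cx,cy,q[0],'dia',np.linalg.norm(q[1]-q[2]))
E
```

```text
0.015 [[0.692, 0.044], [0.6505, -0.0782], [0.3602, 0.0287], [0.4056, 0.1508]] [np.float64(0.1291), np.float64(0.3094), np.float64(0.1303), np.float64(0.3056)]
0.02 [[0.6909, 0.0438], [0.6496, -0.0779], [0.3605, 0.0285], [0.4058, 0.1502]] [np.float64(0.1285), np.float64(0.308), np.float64(0.1298), np.float64(0.3043)]
0.025 [[0.6897, 0.0436], [0.6486, -0.0775], [0.3608, 0.0284], [0.4059, 0.1495]] [np.float64(0.1279), np.float64(0.3067), np.float64(0.1292), np.float64(0.303)]
bar scene [[ 0.52718456 -0.00111048  0.092     ]
 [ 0.55234171  0.06245965  0.092     ]] 0.06836697773415633
bar top [[ 0.55131547  0.06366787  0.092     ]
 [ 0.52822689 -0.00624876  0.092     ]]
(array([0.55145883, 0.06229769, 0.09132236]), np.float64(0.00035409388115984267))
ring 427.35272216796875 227.57931518554688 [ 0.50518599 -0.32037837  0.024     ] dia 0.0669099946084465
ring 215.74826049804688 219.1564178466797 [0.53083828 0.33624906 0.024     ] dia 0.08700860382814556
ring 212.59353637695312 257.2796630859375 [0.4140434  0.34044603 0.024     ] dia 0.04743316467562221
```

The ring on the pad measures 66.9 mm, so it is the medium one. The board rings measure 87 mm and 47 mm. The target is therefore the middle mark, 0.070. The gauge yaw is about -20.3° and the bar centre is about (0.540, 0.031, 0.092). From the scene picture alone, a bar end also triangulates to z = 0.091. I'll turn the tool 48° so its x lies along the gauge's -x, then travel.

Request:
apply_moves --plan '[[0,[0,0,0],-1],[0,[0,0,0],-1],[0,[0,0,0],-1],[0,[0,0,0],-1],[0,[0,0,0],-1],[0,[0,0,0],-1],[0,[0,0,0],-1],[0,[0,0,0],-1],[0,[0,0,0],0]]'

```text
time_s: 1.38
tcp_pos: [0.2502, -0.6268, 0.1906]
eef_rot: [180.0, -0.0, 159.7]
contact_force: [0.3, -0.3, 0.5]
gripper_width: 0.0878
```

Request:
apply_moves --plan '[[0,[0,0.4,0],0],[0,[0,0.8,0],0],[0,[0,0.8,0],0],[0,[0,0.8,0],0],[0,[0,0.8,0],0],[0,[0,0.8,0],0],[0,[0,0.8,0],0],[0,[0,0.8,0],0],[0,[0,0.8,0],0],[0,[0,0.8,0],0],[0,[0,0.8,0],0],[0,[0,0.8,0],0]]'

```text
time_s: 2.88
tcp_pos: [0.4092, -0.1935, 0.191]
eef_rot: [180.0, 0.0, 159.7]
contact_force: [0.1, -0.2, 0.8]
gripper_width: 0.0875
```

Request:
apply_moves --plan '[[0,[-0.2,0.8,0],0],[0,[-0.2,0.8,0],0],[0,[-0.2,0.8,0],0],[0,[-0.2,0.8,0],0],[0,[0,0.8,0],0],[0,[0,0.6,0],0],[0,[0,0.3,0],0],[0,[0,0,0],0],[0,[0,0,0],0]]'

```text
time_s: 4.0
tcp_pos: [0.5311, 0.0203, 0.1908]
eef_rot: [180.0, -0.0, 159.7]
contact_force: [0.9, 0.5, -0.1]
gripper_width: 0.0878
```

```bash
python3 - <<'E'
from h import *
d=cam('wrist');cv2.imwrite('pics/w1.png',d['frame']);s=get_state();print(s['tcp_pos'],s['eef_rot'],s['time_s'],s['contact_force'],s['joints'])
np.savez('w1.npz',**{k:d[k] for k in('K','D','R','t')})
# predicted bar ends, pointer, marks
o=np.array([.540,.031]);a=np.radians(-20.3);ex=np.array([np.cos(a),np.sin(a)]);ey=np.array([-ex[1],ex[0]])
g=lambda x,y,z:np.r_[o+ex*x+ey*y,z]
X=[g(0,-.035,.092),g(0,.035,.092),g(.07,.05,.031),g(0,.05,.03)]
print(proj(d,X))
E
```

```text
[0.53118573 0.02009444 0.19087119] [1.79997316e+02 1.90373068e-03 1.59707390e+02] 4.05 [-1.04683509 -0.18992522  0.07991055] [ 2.33165244e+01  7.00767948e+00 -1.73484145e+01 -6.92277402e-04
 -6.56406761e+01 -4.36088490e+01]
[[316.9986068  166.43132335]
 [317.26819334 232.4415362 ]
 [262.17984939 224.45519737]
 [317.85175387 224.1691946 ]]
```

View pics/w1.png

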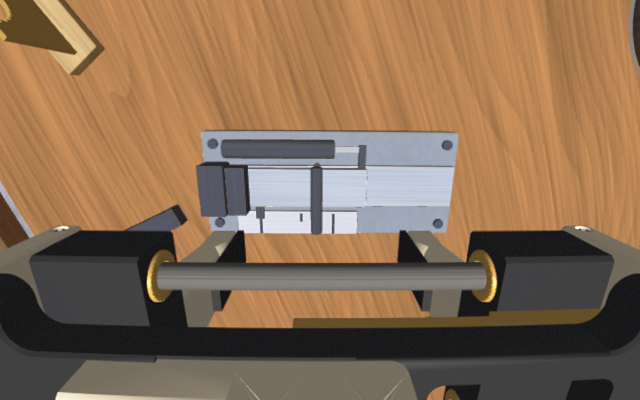

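The wrist view shows the bar at u = 310–322, v = 165–234. The prediction was u = 317, v = 166–232, and the base edges are level in the image, so pose and yaw are confirmed. Now I'll centre over the bar and descend.

Request:
apply_moves --plan '[[0,[-0.1,0.26,0],0],[0,[0,0,0.3],0],[0,[0,0,0.4],0],[0,[0,0,0.4],0],[0,[0,0,0.4],0],[0,[0,0,0.4],0],[0,[0,0,0.3],0],[0,[0,0,0.16],0],[0,[0,0,0],0],[0,[0,0,0],0]]'

```text
time_s: 5.3
tcp_pos: [0.5413, 0.0314, 0.0733]
eef_rot: [180.0, 0.0, 159.8]
contact_force: [0.1, -0.3, -0.1]
gripper_width: 0.0877
```

```bash
python3 - <<'E'
from h import *
d=cam('wrist');s=get_state();print(s['tcp_pos'],s['eef_rot'],s['contact_force'])
S=cam('scene')['frame'][160:280,250:420]
cv2.imwrite('pics/w2.png',d['frame']);cv2.imwrite('pics/s2.png',cv2.resize(S,None,fx=4.5,fy=4.5,interpolation=cv2.INTER_CUBIC))
E
```

```text
[0.54133993 0.03137495 0.07343071] [1.79958693e+02 5.59572595e-02 1.59769493e+02] [ 0.29857669 -0.42337633  0.05692219]
```

View pics/w2.png

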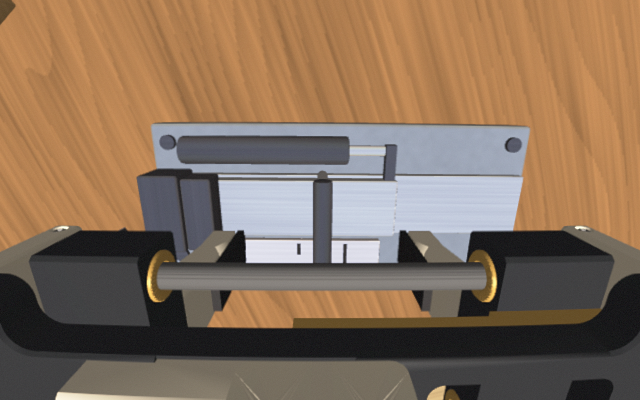

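View pics/s2.png

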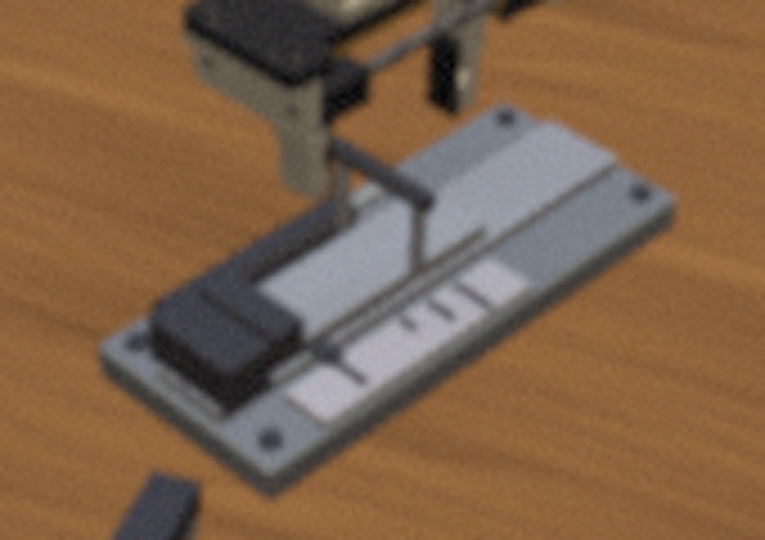

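```bash
python3 - <<'E'
from h import *
S=cam('scene');s=get_state()
R=Ro.from_euler('xyz',s['eef_rot'],degrees=True).as_matrix()
for n,p in dict(tcp=(0,0,0),hold=(0,0,-.0188),fA=(-.05,0,0),fB=(.05,0,0),fAup=(-.05,0,-.02),fBup=(.05,0,-.02)).items():
    print(n,((proj(S,s['tcp_pos']+R@np.array(p))[0]-[250,160])*4.5).round())
W=cam('wrist')
c,v=ray(W,[(323,215)]);print(plane(W,[(323,176),(323,262)],.092))
E
```

```text
tcp [377. 202.]
hold [378. 172.]
fA [308. 244.]
fB [444. 161.]
fAup [308. 213.]
fBup [445. 130.]
[[ 0.52771861 -0.00398797  0.092     ]
 [ 0.54735453  0.04944971  0.092     ]]
```

The horizontal positions match. The open finger tips sit about 30 mm higher than the TCP, which fits linkage fingers that extend as they close. I'll close gently and watch the force.

Request:
apply_moves --plan '[[120,[0,0,0],0],[180,[0,0,0],0],[230,[0,0,0],0],[255,[0,0,0],0],[255,[0,0,0],0],[255,[0,0,0],0],[255,[0,0,0],0],[255,[0,0,0],0]]' --squeeze 25

```text
time_s: 6.5
tcp_pos: [0.5408, 0.0313, 0.0728]
eef_rot: [180.0, 0.0, 159.8]
contact_force: [-0.4, 0.8, 0.1]
gripper_width: 0.0132
```

```bash
python3 - <<'E'
from h import *
d=cam('wrist');s=get_state();print(s['tcp_pos'],s['eef_rot'],s['contact_force'],s['moment'],s['gripper_width'])
S=cam('scene')['frame'][160:280,250:420]
cv2.imwrite('pics/w3.png',d['frame']);cv2.imwrite('pics/s3.png',cv2.resize(S,None,fx=4.5,fy=4.5,interpolation=cv2.INTER_CUBIC))
E
```

```text
[0.54083664 0.03120894 0.07275725] [1.79999280e+02 2.26635909e-04 1.59760411e+02] [-0.03434229 -0.41796376 -0.08301136] [-0.0294613   0.07606949  0.00565609] 0.009343289026323219
```

View pics/s3.png

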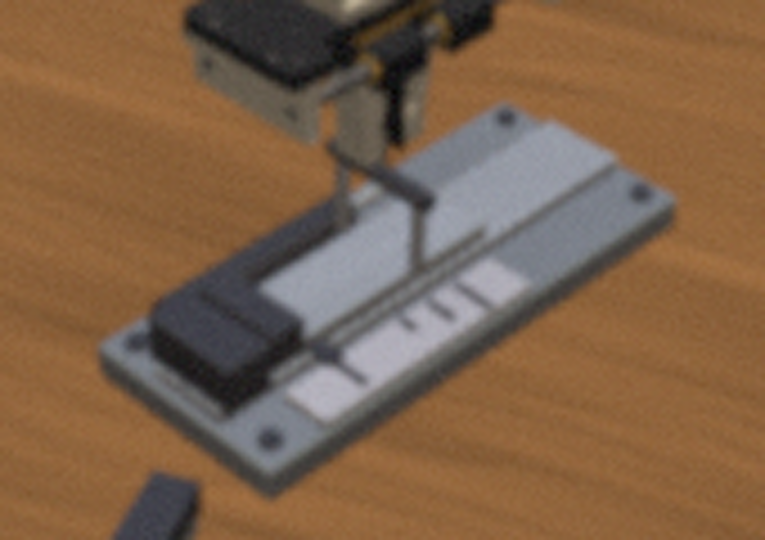

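View pics/w3.png

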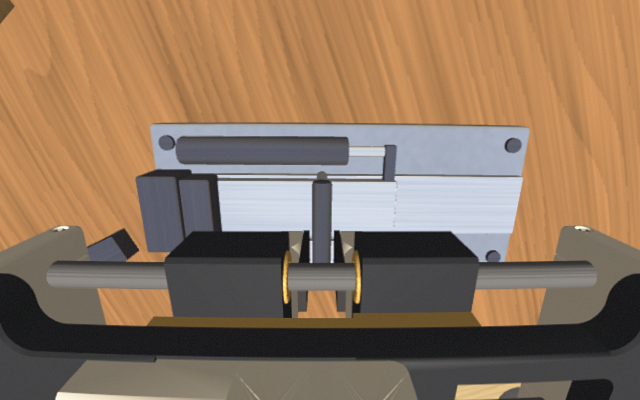

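```bash
python3 - <<'E'
from h import *
s=get_state();print(s['time_s'],s['gripper_width'],s['contact_force'])
W=cam('wrist');S=cam('scene');print(get_state()['gripper_width'])
R=Ro.from_euler('xyz',s['eef_rot'],degrees=True).as_matrix()
for h in (0,-.01,-.02,-.03,-.04):
  P=[s['tcp_pos']+R@np.array([sx*.006,sy*.0095,h]) for sx in(-1,1) for sy in(-1,1)]
  print(h,'W',((proj(W,P)-[260,180])*5).round().tolist(),'S',((proj(S,P)-[300,160])*10).round().tolist())
cv2.imwrite('pics/w4.png',cv2.resize(W['frame'][180:300,260:380],None,fx=5,fy=5,interpolation=cv2.INTER_CUBIC))
cv2.imwrite('pics/s4.png',cv2.resize(S['frame'][160:220,300:370],None,fx=10,fy=10,interpolation=cv2.INTER_CUBIC))
E
```

```text
6.6 0.005139404133922122 [ 0.52375497  0.19042403 -0.3011243 ]
0.0013108850066467362
0 W [[267.0, 155.0], [268.0, 284.0], [355.0, 155.0], [354.0, 284.0]] S [[291.0, 442.0], [350.0, 478.0], [327.0, 420.0], [386.0, 456.0]]
-0.01 W [[265.0, 180.0], [266.0, 314.0], [357.0, 180.0], [356.0, 314.0]] S [[291.0, 408.0], [351.0, 444.0], [328.0, 386.0], [387.0, 421.0]]
-0.02 W [[263.0, 207.0], [264.0, 348.0], [360.0, 207.0], [359.0, 347.0]] S [[292.0, 373.0], [351.0, 409.0], [328.0, 351.0], [388.0, 386.0]]
-0.03 W [[261.0, 238.0], [262.0, 384.0], [363.0, 238.0], [361.0, 384.0]] S [[292.0, 338.0], [352.0, 374.0], [329.0, 316.0], [389.0, 351.0]]
-0.04 W [[258.0, 272.0], [260.0, 425.0], [366.0, 272.0], [365.0, 425.0]] S [[293.0, 303.0], [353.0, 338.0], [330.0, 281.0], [390.0, 316.0]]
```

View pics/s4.png

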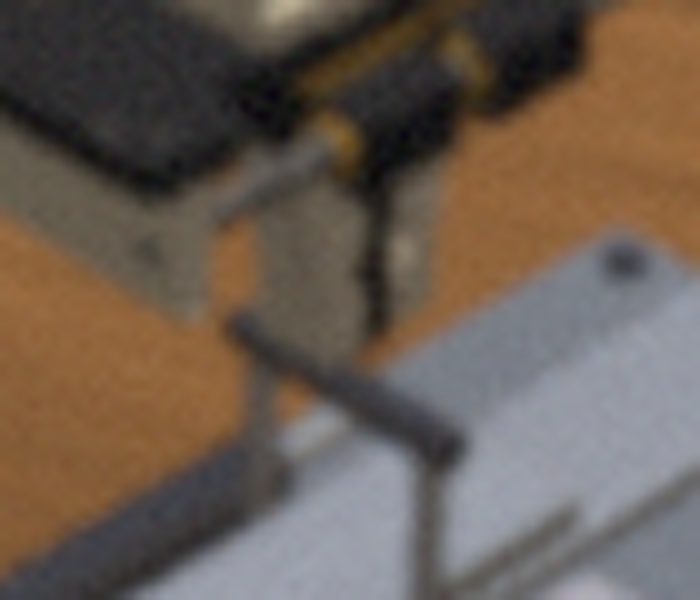

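View pics/w4.png

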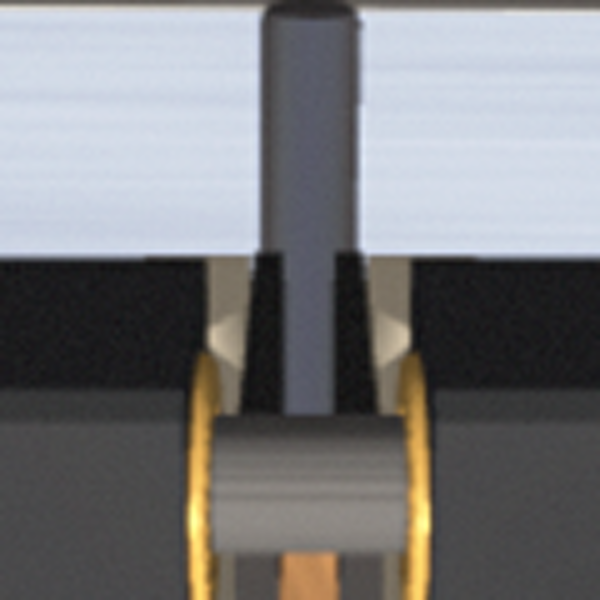

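The fingers shut to 1.3 mm above the bar. Both views put the tips about 34 mm behind the reported TCP: the wrist view at v≈252 gives −0.034 and the scene view gives −0.033. So I open, go 34 mm lower and look before closing.

Request:
apply_moves --plan '[[0,[0,0,0],0],[0,[0,0,0],0],[0,[0,0,0],0],[0,[0,0,0],0],[0,[0,0,0],0],[0,[0,0,0],0],[0,[0,0,0],0],[0,[0,0,0],0]]'

```text
time_s: 7.7
tcp_pos: [0.5408, 0.0312, 0.0728]
eef_rot: [-180.0, -0.0, 159.8]
contact_force: [-0.1, -0.6, -0.1]
gripper_width: 0.0759
```

Request:
apply_moves --plan '[[0,[0,0,0.2],0],[0,[0,0,0.2],0],[0,[0,0,0.2],0],[0,[0,0,0.08],0],[0,[0,0,0],0]]'

```text
time_s: 8.32
tcp_pos: [0.5406, 0.0311, 0.0383]
eef_rot: [-180.0, -0.0, 159.8]
contact_force: [0.3, 0.1, 0.1]
gripper_width: 0.0874
```

```bash
python3 - <<'E'
from h import *
s=get_state();print(s['time_s'],s['gripper_width'],s['contact_force'],s['tcp_pos'])
S=cam('scene')
cv2.imwrite('pics/s5.png',cv2.resize(S['frame'][150:240,285:385],None,fx=6,fy=6,interpolation=cv2.INTER_CUBIC))
E
```

```text
8.325 0.0874313589783139 [0.27602416 0.14028982 0.05863543] [0.54060452 0.03109214 0.03829854]
```

View pics/s5.png

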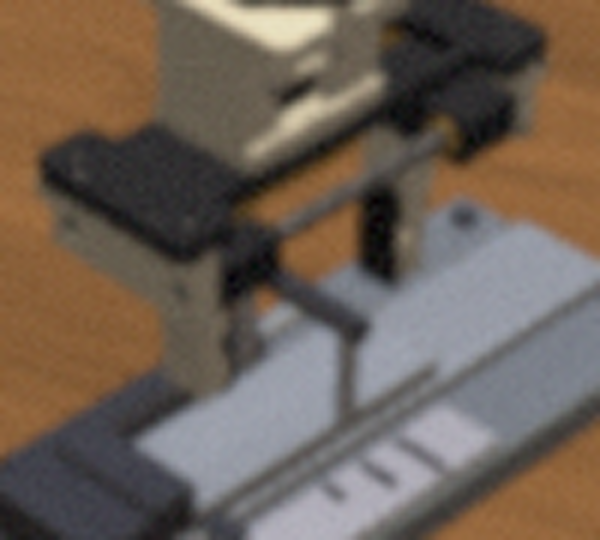

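The fingers now straddle the bar, with the left tip at about (215,390) below bar level and no contact force. Closing.

Request:
apply_moves --plan '[[120,[0,0,0],0],[180,[0,0,0],0],[255,[0,0,0],0],[255,[0,0,0],0],[255,[0,0,0],0],[255,[0,0,0],0],[255,[0,0,0],0],[255,[0,0,0],0],[255,[0,0,0],0],[255,[0,0,0],0],[255,[0,0,0],0]]' --squeeze 30

```text
time_s: 9.75
tcp_pos: [0.5409, 0.0312, 0.0388]
eef_rot: [180.0, 0.0, 159.8]
contact_force: [1.4, -0.5, -2.0]
gripper_width: 0.0109
```

```bash
python3 - <<'E'
from h import *
s=get_state();print(s['time_s'],s['gripper_width'],s['contact_force'],s['tcp_pos'])
S=cam('scene')
cv2.imwrite('pics/s6.png',cv2.resize(S['frame'][150:250,285:395],None,fx=5.5,fy=5.5,interpolation=cv2.INTER_CUBIC))
E
```

```text
9.75 0.010868902748978327 [ 1.37860239 -0.47701496 -1.96270209] [0.54092391 0.03117612 0.03875943]
```

View pics/s6.png

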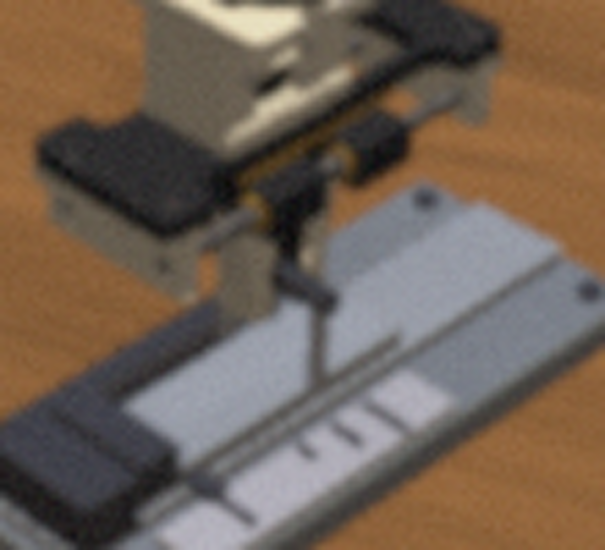

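The width has stopped near the bar's 12 mm and the finger encloses the bar. I'll firm up the grip, start pulling and check that the jaw follows.

Request:
apply_moves --plan '[[255,[0,0,0],0],[255,[0,0,0],0],[255,[0,0,0],0],[255,[0.1,0,0],0],[255,[0.1,0,0],0],[255,[0.1,0,0],0],[255,[0.1,0,0],0],[255,[0,0,0],0],[255,[0,0,0],0]]' --squeeze 50

```text
time_s: 10.92
tcp_pos: [0.5228, 0.0381, 0.0388]
eef_rot: [180.0, 0.1, 159.8]
contact_force: [4.8, -3.9, -4.9]
gripper_width: 0.0107
```

```bash
python3 - <<'E'
from h import *
s=get_state();print(s['time_s'],s['gripper_width'],s['contact_force'],s['tcp_pos'])
S=cam('scene')
cv2.imwrite('pics/s7.png',cv2.resize(S['frame'][150:250,285:395],None,fx=5.5,fy=5.5,interpolation=cv2.INTER_CUBIC))
E
```

```text
10.925 0.010688735917684851 [ 4.8364931  -3.94004672 -4.90701193] [0.52279372 0.03806809 0.03879798]
```

View pics/s7.png

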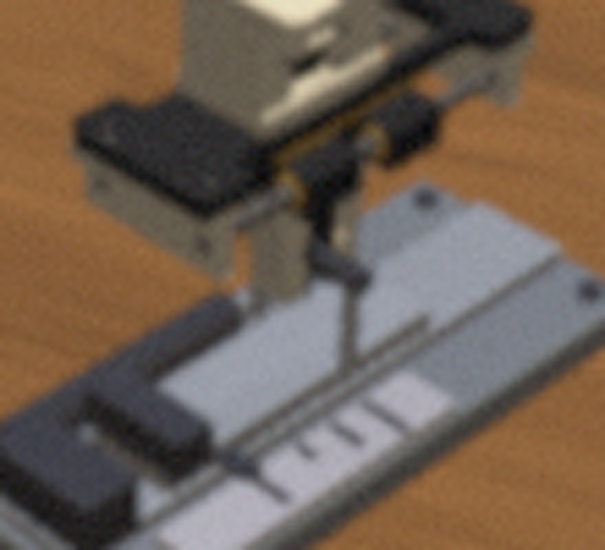

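The jaw follows: a gap has opened at the anvil and the force is about 6 N. Pulling the remaining 50 mm.

Request:
apply_moves --plan '[[255,[0.1,0,0],0],[255,[0.1,0,0],0],[255,[0.1,0,0],0],[255,[0.1,0,0],0],[255,[0.1,0,0],0],[255,[0.1,0,0],0],[255,[0.1,0,0],0],[255,[0.1,0,0],0],[255,[0.1,0,0],0],[255,[0.1,0,0],0],[255,[0,0,0],0],[255,[0,0,0],0]]'

```text
time_s: 12.48
tcp_pos: [0.4765, 0.0555, 0.0388]
eef_rot: [179.9, 0.1, 159.8]
contact_force: [8.9, -5.4, -9.0]
gripper_width: 0.0104
```

```bash
python3 - <<'E'
from h import *
s=get_state();print(s['time_s'],s['gripper_width'],s['contact_force'],s['tcp_pos'])
S=cam('scene');T=cam('top');W=cam('wrist')
for n,d in(('S',S),('T',T),('W',W)): cv2.imwrite(f'pics/raw8{n}.png',d['frame']);np.savez(f'c8{n}.npz',**{k:d[k] for k in('K','D','R','t')})
cv2.imwrite('pics/s8.png',cv2.resize(S['frame'][195:245,315:380],None,fx=11,fy=11,interpolation=cv2.INTER_CUBIC))
cv2.imwrite('pics/t8.png',cv2.resize(T['frame'][160:285,260:365],None,fx=4.7,fy=4.7,interpolation=cv2.INTER_CUBIC))
E
```

```text
12.475 0.010357413761707348 [ 8.87588231 -5.41610743 -9.03412007] [0.47652856 0.05553499 0.03881087]
```

View pics/s8.png

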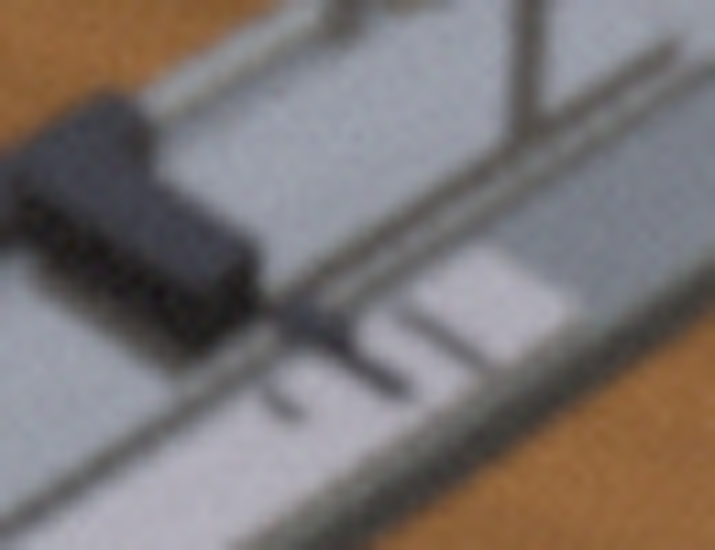

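View pics/t8.png

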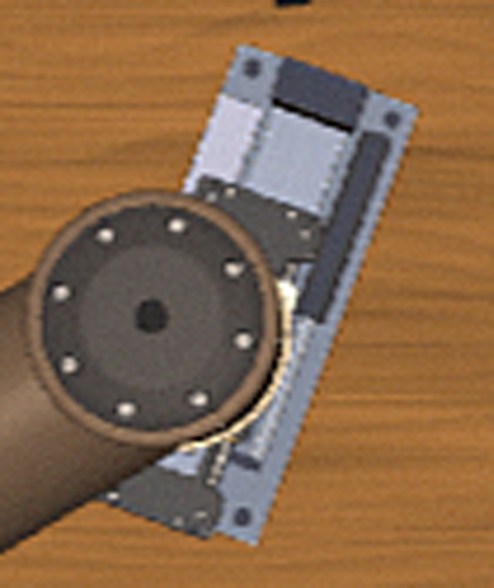

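View pics/raw8W.png

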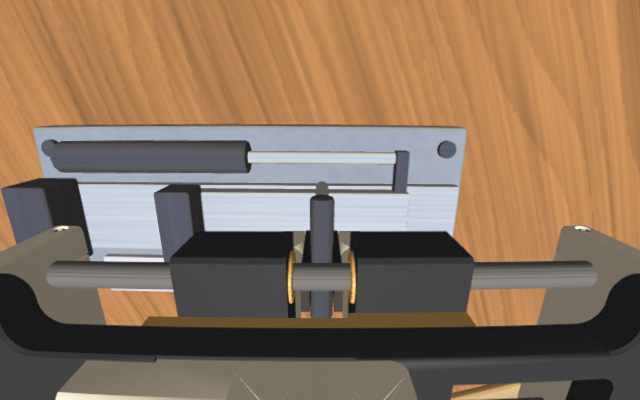

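The scene view shows the pointer at about (375,365), between the short mark at (280,400) and the long mark at (445,335). I'll measure it to sub-pixel by intensity profiles along the gauge x.

```bash
cat > prof.py <<'E'
from h import *
import sys
o=np.array([.540,.031]);a=np.radians(-20.3);ex=np.array([np.cos(a),np.sin(a)]);ey=np.array([-ex[1],ex[0]])
d=dict(np.load('c8S.npz'))
def prof(img,y,z,xs):
    P=[np.r_[o+ex*x+ey*y,z] for x in xs]; uv=proj(d,P).astype(np.float32)
    return cv2.remap(img,uv[:,0].reshape(1,-1),uv[:,1].reshape(1,-1),cv2.INTER_CUBIC)[0]
def run(fn,win,ys,z):
    g=cv2.cvtColor(cv2.imread(fn),cv2.COLOR_BGR2GRAY).astype(np.float32); out=[]
    for y in ys:
        xs=np.arange(win[0],win[1],.00025); p=prof(g,y,z,xs)
        b=np.percentile(p,80); w=np.clip(b-p-8,0,None); k=np.argmax(w)
        m=abs(xs-xs[k])<.006; out.append((y,round(float((w*xs*m).sum()/(w*m).sum())*1000,2),int(w.max())))
    return out
E
python3 - <<'E'
from prof import *
Y=[.044,.047,.05,.053,.056]
print('closed',run('pics/scene0.png',(.055,.085),Y,.031))
print('now',run('pics/raw8S.png',(-.011,.011),Y,.031))
for z in(.020,.025):
  Y=[.04,.044,.048,.052,.056]
  for w in((.012,.028),(-.008,.009),(-.028,-.012)): print(z,w,run('pics/scene0.png',w,Y,z))
E
```

```text
closed [(0.044, 69.57, 62), (0.047, 69.59, 52), (0.05, 69.45, 58), (0.053, 69.41, 58), (0.056, 69.81, 57)]
now [(0.044, 1.52, 77), (0.047, 1.41, 75), (0.05, 1.32, 75), (0.053, 1.45, 74), (0.056, 1.66, 65)]
0.02 (0.012, 0.028) [(0.04, 15.04, 26), (0.044, nan, 0), (0.048, nan, 0), (0.052, nan, 0), (0.056, nan, 0)]
0.02 (-0.008, 0.009) [(0.04, -5.66, 49), (0.044, -5.58, 54), (0.048, -4.94, 29), (0.052, -2.29, 1), (0.056, nan, 0)]
0.02 (-0.028, -0.012) [(0.04, -25.9, 49), (0.044, -25.83, 51), (0.048, -25.78, 49), (0.052, -25.62, 49), (0.056, -25.22, 32)]
0.025 (0.012, 0.028) [(0.04, 17.8, 50), (0.044, 18.86, 21), (0.048, nan, 0), (0.052, nan, 0), (0.056, nan, 0)]
0.025 (-0.008, 0.009) [(0.04, -2.62, 52), (0.044, -2.76, 46), (0.048, -2.27, 52), (0.052, -0.89, 25), (0.056, nan, 0)]
0.025 (-0.028, -0.012) [(0.04, -22.89, 47), (0.044, -23.06, 48), (0.048, -22.84, 49), (0.052, -22.85, 46), (0.056, -22.41, 45)]prof.py:13: RuntimeWarning: invalid value encountered in scalar divide
  m=abs(xs-xs[k])<.006; out.append((y,round(float((w*xs*m).sum()/(w*m).sum())*1000,2),int(w.max())))
```

By the scene view the travel is 68.1 mm; by the TCP it is 68.7 mm. I'll pull about 1.5 mm more and remeasure.

Request:
apply_moves --plan '[[255,[0.03,0,0],0],[255,[0,0,0],0],[255,[0,0,0],0],[255,[0,0,0],0]]'

```text
time_s: 13.12
tcp_pos: [0.4752, 0.056, 0.0388]
eef_rot: [179.9, 0.1, 159.8]
contact_force: [9.6, -4.1, -8.6]
gripper_width: 0.0105
```

```bash
python3 - <<'E'
from prof import *
s=get_state();print(s['time_s'],s['gripper_width'],s['contact_force'],s['tcp_pos'])
fs=[cam('scene')['frame'].astype(float) for _ in range(4)]
cv2.imwrite('pics/raw9S.png',np.mean(fs,0).astype(np.uint8))
s=get_state();print(s['time_s'],s['gripper_width'],s['contact_force'],s['tcp_pos'])
Y=[.044,.047,.05,.053,.056]
print('closed',run('pics/scene0.png',(.058,.081),Y,.031))
print('now',run('pics/raw9S.png',(-.011,.011),Y,.031))
for n in('pics/scene0.png','pics/raw9S.png'):
  for w in((.012,.028),(-.008,.009),(-.028,-.012)): print(n,w,run(n,w,[.036,.039,.042,.045,.048],.03))
cv2.imwrite('pics/s9.png',cv2.resize(cv2.imread('pics/raw9S.png')[195:245,315:380],None,fx=11,fy=11,interpolation=cv2.INTER_CUBIC))
E
```

```text
13.125 0.010473724991034777 [ 9.58379052 -4.09568769 -8.64819504] [0.47518163 0.05599326 0.03879575]
13.325 0.010108789901074167 [ 8.64874653 -3.46625177 -8.73274523] [0.47517078 0.05599319 0.03876758]
closed [(0.044, 69.56, 60), (0.047, 69.59, 52), (0.05, 69.46, 57), (0.053, 69.41, 58), (0.056, 69.81, 55)]
now [(0.044, 0.71, 86), (0.047, 0.78, 84), (0.05, 0.93, 87), (0.053, 1.01, 83), (0.056, 1.01, 64)]
pics/scene0.png (0.012, 0.028) [(0.036, 19.89, 22), (0.039, 21.23, 38), (0.042, 21.9, 45), (0.045, 22.25, 39), (0.048, 23.16, 21)]
pics/scene0.png (-0.008, 0.009) [(0.036, 0.42, 14), (0.039, 1.16, 33), (0.042, 1.73, 45), (0.045, 1.65, 47), (0.048, 1.59, 43)]
pics/scene0.png (-0.028, -0.012) [(0.036, -20.49, 15), (0.039, -18.93, 27), (0.042, -18.15, 36), (0.045, -18.55, 40), (0.048, -18.6, 42)]
pics/raw9S.png (0.012, 0.028) [(0.036, 20.07, 24), (0.039, 21.04, 41), (0.042, 21.82, 49), (0.045, 22.3, 43), (0.048, 22.87, 20)]
pics/raw9S.png (-0.008, 0.009) [(0.036, -2.6, 72), (0.039, -1.32, 75), (0.042, -0.39, 79), (0.045, -0.04, 73), (0.048, -0.07, 76)]
pics/raw9S.png (-0.028, -0.012) [(0.036, -20.16, 8), (0.039, -18.7, 32), (0.042, -18.33, 41), (0.045, -18.55, 42), (0.048, -18.6, 43)]
```

View pics/s9.png

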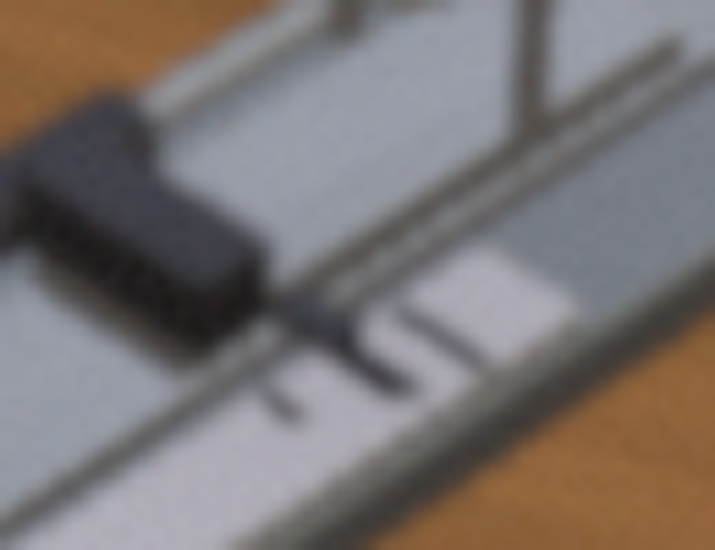

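```bash
python3 - <<'E'
from h import *
import pickle
s=get_state();W=cam('wrist')
cv2.imwrite('pics/raw9W.png',W['frame']);np.savez('c9W.npz',**{k:W[k] for k in('K','D','R','t')});print(s['time_s'])
a=cv2.imread('pics/w2.png')[120:240,340:540];b=W['frame'][120:240,300:500]
cv2.imwrite('pics/cmp9.png',np.vstack([cv2.resize(x,None,fx=4,fy=4,interpolation=cv2.INTER_CUBIC)[:290 if 0 else 300] for x in(a,b)]))
E
```

```text
13.325
```

View pics/cmp9.png

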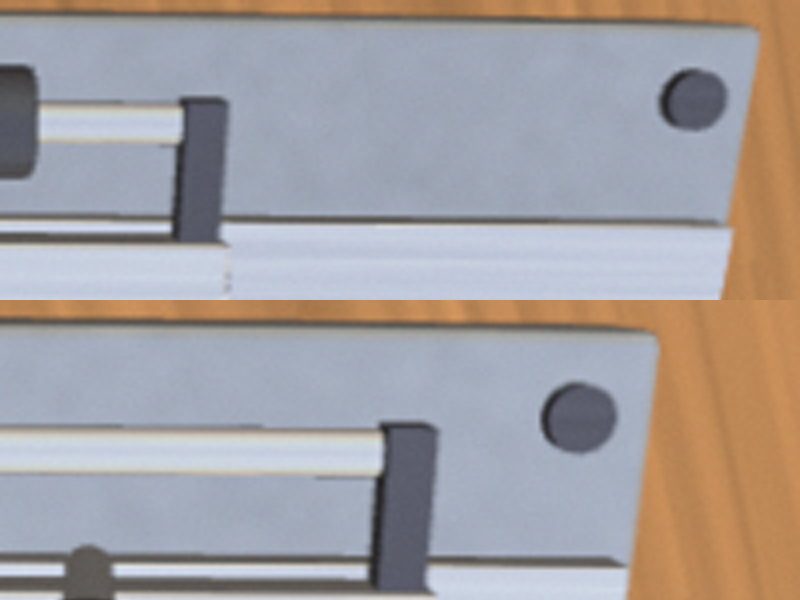

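```bash
python3 - <<'E'
from h import *
from prof import ex,ey,o
W9=dict(np.load('c9W.npz'))
W=cam('wrist'); 
T=np.eye(4);T[:3,:3]=Ro.from_euler('xyz',[180,0,159.76],degrees=True).as_matrix();T[:3,3]=[.5411,.0313,.0732]
M=np.linalg.inv(T@W['mount']);W2=dict(W9,R=M[:3,:3],t=M[:3,3])
q=lambda p,off:(np.array(p,float)+.5)/4-.5+off
def gx(d,p,off,z): X=plane(d,[q(p,off)],z)[0][:2]-o; return np.round([X@ex*1e3,X@ey*1e3],2)
for n,a,b,zs in(('slide corner',(228,243),(433,293),(.042,.040)),('bracket tr',(227,100),(436,130),(.042,.036)),('bolt',(694,99),(580,118),(.02,.023)),('base',(760,30),(660,40),(.018,.02))):
  for z in zs:
    A=gx(W2,a,[340,120],z);B=gx(W9,b,[300,120],z);print(n,z,A,B,B-A)
E
```

```text
slide corner 0.042 [-56.46 -22.94] [-125.97  -22.27] [-69.51   0.67]
slide corner 0.04 [-56.97 -22.47] [-126.57  -21.71] [-69.6    0.76]
bracket tr 0.042 [-54.42 -50.24] [-124.32  -49.13] [-69.9    1.11]
bracket tr 0.036 [-55.92 -49.57] [-126.06  -48.31] [-70.14   1.26]
bolt 0.02 [-157.74  -48.69] [-156.28  -48.39] [1.46 0.3 ]
bolt 0.023 [-155.81  -49.01] [-155.05  -48.77] [0.76 0.24]
base 0.018 [-170.83  -62.8 ] [-169.93  -61.97] [0.9  0.83]
base 0.02 [-169.45  -62.9 ] [-168.99  -62.09] [0.46 0.81]
```

```bash
python3 - <<'E'
from prof import *
for n,w in(('pics/scene0.png',(-.014,.014)),('pics/raw8S.png',(-.083,-.055)),('pics/raw9S.png',(-.084,-.056))):
  print(n,[[run(n,w,[.027],z)[0][1:] ] for z in(.05,.054,.058,.062,.066,.07)])
for n,w in(('pics/scene0.png',(.06,.08)),('pics/raw9S.png',(-.009,.011))):
  g=cv2.cvtColor(cv2.imread(n),cv2.COLOR_BGR2GRAY).astype(np.float32)
  for y in(.051,.054): print(n,y,prof(g,y,.031,np.arange(w[0],w[1],.001)).astype(int).tolist())
# scale check on marks: full profiles
g=cv2.cvtColor(cv2.imread('pics/scene0.png'),cv2.COLOR_BGR2GRAY).astype(np.float32)
for y in(.044,.047): print(y,prof(g,y,.029,np.arange(-.03,.032,.001)).astype(int).tolist())
E
```

```text
pics/scene0.png [[(-0.51, 56)], [(0.07, 60)], [(0.15, 56)], [(-0.05, 58)], [(-0.26, 61)], [(-0.69, 63)]]
pics/raw8S.png [[(-69.62, 57)], [(-69.55, 57)], [(-69.1, 57)], [(-69.44, 58)], [(-69.26, 58)], [(-69.52, 65)]]
pics/raw9S.png [[(-71.04, 55)], [(-70.89, 59)], [(-70.47, 61)], [(-70.5, 61)], [(-70.36, 61)], [(-70.5, 59)]]
pics/scene0.png 0.051 [168, 167, 166, 163, 157, 149, 139, 126, 113, 105, 105, 112, 123, 137, 152, 163, 169, 172, 173, 172, 172]
pics/scene0.png 0.054 [171, 170, 168, 163, 156, 147, 138, 125, 112, 105, 105, 110, 121, 136, 150, 159, 164, 170, 171, 170, 170]
pics/raw9S.png 0.051 [167, 164, 160, 154, 144, 132, 116, 99, 84, 73, 70, 75, 86, 100, 117, 135, 147, 157, 164, 168]
pics/raw9S.png 0.054 [168, 165, 161, 154, 143, 129, 117, 103, 89, 81, 78, 80, 88, 101, 120, 134, 145, 154, 162, 168]
0.044 [165, 165, 165, 163, 159, 152, 144, 133, 124, 116, 110, 109, 114, 122, 133, 143, 152, 159, 164, 167, 169, 169, 168, 166, 163, 156, 147, 137, 125, 116, 108, 105, 109, 118, 131, 142, 151, 156, 161, 164, 166, 167, 166, 164, 162, 158, 155, 148, 138, 127, 118, 113, 113, 118, 129, 142, 153, 162, 167, 168, 168, 167]
0.047 [167, 167, 165, 161, 157, 152, 145, 133, 122, 113, 107, 107, 113, 124, 135, 144, 150, 156, 162, 164, 165, 165, 164, 162, 159, 154, 147, 137, 123, 114, 109, 107, 111, 119, 131, 143, 150, 155, 159, 163, 165, 167, 167, 166, 164, 163, 163, 160, 153, 147, 142, 136, 133, 135, 139, 145, 151, 156, 162, 165, 166, 166]
```

Post displacement in the scene view gives 70.4 mm, the TCP 70.1 mm, and the wrist view 70.2–70.9 mm, corrected by the fixed base features. The merged pointer and mark profile reads 68.7 mm, but it is biased because the pointer now overlaps the mark. I'll hold for a second to check that it stays put.

Request:
apply_moves --plan '[[255,[0,0,0],0],[255,[0,0,0],0],[255,[0,0,0],0],[255,[0,0,0],0],[255,[0,0,0],0],[255,[0,0,0],0],[255,[0,0,0],0],[255,[0,0,0],0]]'

```text
time_s: 14.42
tcp_pos: [0.4752, 0.056, 0.0388]
eef_rot: [179.9, 0.1, 159.8]
contact_force: [8.8, -4.1, -8.9]
gripper_width: 0.0106
```

```bash
python3 - <<'E'
from prof import *
s=get_state();print(s['time_s'],s['gripper_width'],s['contact_force'],s['tcp_pos'])
f=cam('scene')['frame'];cv2.imwrite('pics/raw10S.png',f)
print([run('pics/raw10S.png',(-.084,-.056),[.027],z)[0][1:] for z in(.054,.058,.062,.066)], run('pics/raw10S.png',(-.009,.011),[.051,.054],.031))
cv2.imwrite('pics/s10.png',cv2.resize(f[130:250,270:430],None,fx=4.5,fy=4.5,interpolation=cv2.INTER_CUBIC))
E
```

```text
14.425 0.010556186327333569 [ 8.81158138 -4.0919736  -8.89773793] [0.47518919 0.05599158 0.03878963]
[(-70.32, 61), (-70.44, 59), (-70.52, 63), (-70.4, 63)] [(0.051, 1.12, 85), (0.054, 1.19, 73)]
```

View pics/s10.png

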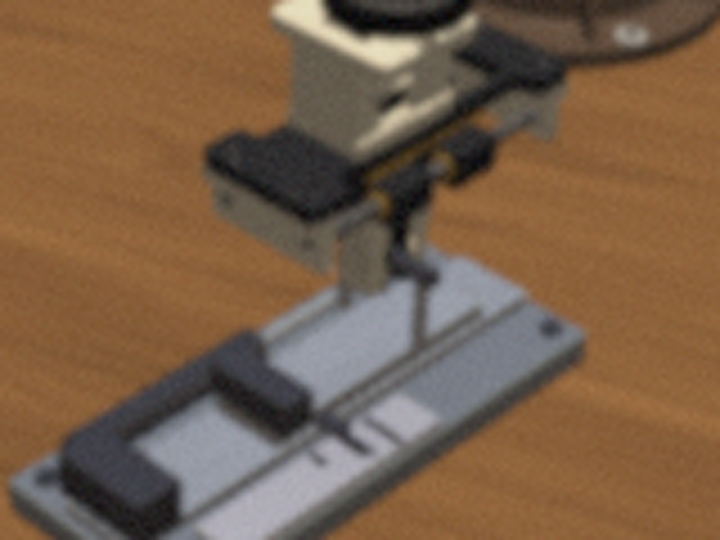

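The grip is stable: pose and force did not change over a second. The pointer at (350,435) covers the middle mark, and the short and long marks are still visible on either side. Handing in.

```bash
python3 -c "
from plant import close_job; print(close_job())"
```

```text
the job is handed in; nothing more can be done
None
```

The jaw is pulled out to the middle mark and the gripper is still holding it there at 50 N. The ring on the cork pad is the medium one: it measured 67 mm across, against 87 mm and 47 mm for the two on the board. I handed the job in at about 14.5 s.

**First grasp missed:** The fingers closed above the bar because their tips sit about 34 mm behind the reported TCP. I opened, went 34 mm lower and gripped the bar properly. Nothing was touched in the miss.

**Jaw travel checks (target 70 mm):**

| Measurement | Travel |
|---|---|
| TCP | 70.1 mm |
| Bar post in the scene view | 70.4 mm |
| Wrist view, corrected by fixed base features | about 70.2–70.9 mm |
| Pointer profile in the scene view | 68.3–68.7 mm |

The pointer profile disagrees with the rest. I discounted it because the pointer now covers the middle mark and the two dark lines merge.

**Hold:** Over about one second of holding, the pose did not move and the force held at about 10 N sideways and 9 N down. The gripper opening read 10.6 mm on the 12 mm bar. I saw no contact with the rings or the other things on the bench, but I did not re-measure where they lie at the end.

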